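# Close the contact-print exposure unit and start the exposure

## Robot

A 7-joint arm with a two-finger parallel gripper is mounted at the origin on a cart in front of the work surface, level with it; the furniture and walls round the work are solid. World frame = base frame: x ahead of the robot, y to its left, z up, the work surface at z = 0. Lengths are in m, angles in rad, forces in N, time in s.
With the tool pointing down it reaches from about 0.4 to 0.9 m from the base axis. Payload 5.6 kg.
Tool frame: the origin (TCP) lies where the fingers leave the gripper's body, on its centre line; the fingertips stand 88 mm ahead of it and the grasp point (between the pads) lies 69 mm ahead of it; z points along the fingers, y is the line along which they close (so a half turn about z gives the same grasp; the last joint's range is limited). The gripper opens to 92 mm and grips with 3 to 60 N. Pads are 20 mm wide; open, the fingers measure 128 mm over their backs; the gripper's body (75 mm by 189 mm) begins 69 mm behind the grasp point.
Start: joints at [-1.357, 0.468, -0.012, 1.603, 0.006, 1.071, -0.056], TCP at [0.165, 0.629, 0.303] pointing down, gripper open.
Joint ranges: [-2.53, 2.53], [-0.31, 2.02], [-1.57, 1.55], [0.28, 2.44], [-1.29, 4.43], [0.15, 1.84], [-2.92, 2.92]. Speed limits (rad/s): [2.57, 2.57, 3.14, 3.14, 3.14, 3.14, 3.14].

## Interface

Orientations are given as a rotation vector (axis times angle).
In Python, from station import arm gives the robot as it stands. Calls block until the motion is done:
- arm.move_ptp(position, orientation): joint-space move of the TCP to a pose.
- arm.line_to(position, rotation=None, vel=0.15, until_force=None): straight line of the TCP; rotation=None keeps the orientation; vel is the mean speed in m/s. With until_force (N) it stops when the force on the tool has changed by that much, and returns True; else False.
- arm.goto_joints(angles): joint-space move.
- arm.command_gripper(opening, grip_force=None): finger opening in m; grip_force is the grip in N (None keeps the last); returns when the fingers have stopped.
- arm.pause(seconds).
- arm.ik(position, orientation): joint angles nearest the present ones, or None.
- arm.sense(): the state.
- arm.capture(name): name is "scene" or "side" or "wrist"; returns (picture, depth): 400x640x3 uint8, blue, green, red; 400x640 float32, m along the optical axis (not along the pixel's ray), 0 where there is no reading.
- arm.camera_info(name): a dict with "intrinsics" (3x3 intrinsics, pixels), "position" and "attitude" of the camera in the world; the wrist camera has in their place "hand_eye" (4x4, takes a point from camera to tool coordinates, whose origin is the TCP and whose axes are the flange's). Camera axes: x right, y down, z forward; pixel columns grow to the right and rows downward; lengths in m; the calibration is good to about 2 mm. A picture is of the moment at which its call begins: read the wrist's pose just before it. camera_info takes no time and is no camera call.
A pose or a line that the arm cannot do raises arm.IKError and nothing moves.
- arm.job_done(): hands the job in; it is judged then, once.
The state is a dict: "clock": time; "joint_positions": joint angles; "dq": joint speeds; "joint_efforts": joint torques, N m; "position": TCP position; "eef_rot": TCP orientation; "wrist_force": force on the tool from outside, world axes, zero at the start; "torque": the same for the moment, N m; "opening": finger opening in m; "finger_force": force on a finger pad.
Only numpy, scipy, OpenCV 4.12 (cv2) and the standard library are available. Lean on these libraries where they do the work, as an engineer would, in place of code of your own. Each camera call takes 0.05 s, during which the arm holds its last target. There are 200 camera calls.

## Task

The lid of the contact-print exposure unit is propped up by a folding stay that is locked straight. Push the stay's knuckle back and down, through its lock, so that the stay breaks, lower the lid gently until it is fully shut without letting it drop, then press the start key on its control panel until you feel it take the force, without leaning hard on it, and let go. Leave the other keys and the things standing about alone.

Things in the scene. Friction and masses are not known exactly. Their poses are not given: they have to be found in the camera images.
- exposure_unit: Grey exposure unit, fixed (sizes in mm throughout). Origin on the worktop; x points to its back (away from the robot at yaw 0), y left, z up. Case x -90 to +100, y -120 to +120, 78 high; before it the control panel, x -166 to -88, sloping down to the front by 12 degrees, middle 47 high. Lid 22 thick, 240 wide, reaching 180 from its hinge at the back. Stay on its right side, y -125 to -162.
- lid_hinge (a point): Middle of the lid's hinge line, 80 above the worktop, at x +90 of the unit; the line runs along the unit's y axis.
- lid (a joint): Lid angle: 0 = fully shut, 1.396 = nearly upright, propped by the locked stay. The lid weighs 0.6 to 1 kg. With the stay broken, friction in the knuckle still holds it while it stands steep; lower down (below about 1.1 rad) it falls by its own weight unless supported.
- lid_bar (a point): Middle of the steel grab bar beyond the lid's free edge: round, 12 thick, 90 long along the unit's y axis, 32 free between bar and edge. 218 from the hinge line along the lid and 12 off its underside. On top when the lid is open; with the lid shut it lies in front of it, 92 above the worktop, some 40 above the control panel. The point turns with the lid.
- stay_stud (a point): Middle of the dark thumb stud on the stay's knuckle: 16 thick, 26 long, along the unit's y axis, standing out sideways to the right; its middle is 149 right of the unit's middle. The locked knuckle is about 6 ahead of the straight line. To break it, push the stud backwards and down, along (0.78, 0, -0.62) in the unit's frame, 6 to straight and at least 12 beyond; about 5 N.
- stay_foot (a point): Pivot of the stay's lower link on the case's side, at x -35, z 60 of the unit. The stay is two flat steel links, each 93 long between pivots, 14 wide; the upper one is pivoted on the lid's side 125 from the hinge. As the lid comes down, the links fold and the knuckle goes to the back.
- stay_upper (a joint): Knuckle angle: -0.14 = locked over centre, against its stop; 0 = links in line; growing = broken and folding, about 2.8 with the lid shut.
- start_key_top (a point): Middle of the top face of the start key: the widest key, at the right-hand end of the row on the control panel, 22 x 34 (along the unit's y), raised 2.5 above the panel, marked with a triangle outline. The point's z axis is the outward normal of the key.
- start_key (a joint): Start key, pressed in by at most 0.0012 m against a stiff spring (about 5000 N/m, 1.5 N to begin to move); it registers at 0.0005 m, about 4 N; more than 20 N would damage the panel.
- stop_key (a joint): Stop key, 22 x 22, same make, its middle 49 left of the start key's. Not to be pressed.
- mode_key (a joint): Mode key, 22 x 22, same make, 39 left of the stop key. Not to be pressed.
- film_tin: Round metal film tin, 70 wide, 41 high, loose bystander; origin at the middle of its underside.
- loupe: Round black loupe, 47 wide, 42 high, loose bystander; origin at the middle of its underside.
- tank: Round steel developing tank, 75 wide, 75 high, loose bystander; origin at the middle of its underside.
- negative_carrier: Flat metal negative carrier with a black grip, 70 x 127 x 9, loose bystander; origin at the middle of its underside.

How it is judged:
On the way, in this order (a step that is already met when the one before it is completed fails the run):
1. The stay's lock is broken at the knuckle (bent 0.2 rad or more past straight) while the lid is still up (value of joint stay_upper above 0.2 rad and value of joint lid above 1.1 rad), for 0.1 s.
2. The lid is fully shut and at rest (value of joint lid below 0.03 rad and velocity of joint lid between -0.05 and 0.05 rad/s), for 0.3 s.
3. The start key is pressed until it registers, with the lid shut (value of joint start_key above 0.0005 m and value of joint lid below 0.03 rad), for 0.1 s.
At the end, for the whole second after the job is handed in: The lid is fully shut (within 0.03 rad), with the stay folded beside it, and the start key has been pressed and is released (less than 0.4 mm in) (value of joint lid below 0.03 rad and value of joint start_key below 0.0004 m); the robot touches nothing.
It fails at once if The lid drops or is slammed: it closes faster than 1.5 rad/s in the last 0.6 rad (value of joint lid below 0.6 rad and velocity of joint lid below -1.5 rad/s).
It fails at once if The start key is pressed while the lid is open (value of joint start_key above 0.0005 m and value of joint lid above 0.1 rad).
It fails at once if The start key is pressed with more than 20 N (contact force between any of the arm, the fingers and start_key_c0 above 20 N).
It fails at once if The stop key or the mode key is pressed (value of joint any of stop_key, mode_key above 0.0005 m).
It fails at once if A bystander is moved by more than 20 mm (distance of any of film_tin, loupe, tank, negative_carrier from where it was at the start of the episode above 0.02 m).
It also fails if it takes over 64 s, if anything falls off the work surface, if the arm or the gripper's body presses on something with over 40 N, if the wrist force passes 120 N, or if a joint passes its speed limit or range.

## Working session

There is one attempt and no reset: what is moved stays moved. The work goes in short steps, each a Python script; the robot and the scene stay as the last script left them, time stands still between calls to the robot, and variables do not carry over. Pictures are saved under pics/ and viewed, at most 10 in all, crops included, and the job is handed in when it is done.

```bash
mkdir -p pics; ls
python3 - <<'E'
from station import arm
import cv2,numpy as np
np.set_printoptions(precision=4,suppress=True)
for n in("scene","side"):
    p,d=arm.capture(n); cv2.imwrite(f"pics/{n}0.png",p); np.savez(f"pics/{n}0.npz",p=p,d=d); print(n,arm.camera_info(n),(d>0).mean())
print(arm.camera_info("wrist")); print(arm.sense())
E
```

```text
pics
station.py
scene {'intrinsics': array([[368.0478,   0.    , 324.83  ],
       [  0.    , 368.0478, 201.2806],
       [  0.    ,   0.    ,   1.    ]]), 'position': array([ 0.18  , -0.3786,  0.9108]), 'attitude': array([-2.3581,  1.1803, -0.333 ])} 0.99596875
side {'intrinsics': array([[407.1721,   0.    , 318.0749],
       [  0.    , 407.1721, 207.6424],
       [  0.    ,   0.    ,   1.    ]]), 'position': array([ 1.0674, -0.4046,  1.0764]), 'attitude': array([-2.2406, -1.3402,  0.4085])} 0.996171875
{'intrinsics': array([[291.9069,   0.    , 319.879 ],
       [  0.    , 291.9069, 202.7939],
       [  0.    ,   0.    ,   1.    ]]), 'hand_eye': array([[-0.0007, -0.9623, -0.2721,  0.0773],
       [ 1.    , -0.0006, -0.0007,  0.001 ],
       [ 0.0005, -0.2721,  0.9623, -0.0836],
       [ 0.    ,  0.    ,  0.    ,  1.    ]])}
{'clock': 0.1, 'joint_positions': array([-1.357 ,  0.4683, -0.0116,  1.6035,  0.006 ,  1.0714, -0.0563]), 'dq': array([ 0.0012, -0.0029,  0.0024, -0.002 , -0.0007, -0.0026,  0.0001]), 'joint_efforts': array([  0.0011, -52.1649,  -0.0121, -24.437 ,  -0.0567,   0.0141,
         0.0001]), 'position': array([0.165 , 0.6283, 0.3019]), 'eef_rot': array([-0.4023, -3.1156,  0.0025]), 'wrist_force': array([-0.655 ,  0.2092, -0.5053]), 'torque': array([-0.0225,  0.0074,  0.0268]), 'finger_force': 0.0, 'opening': 0.09185410909676298}
```

View pics/scene0.png

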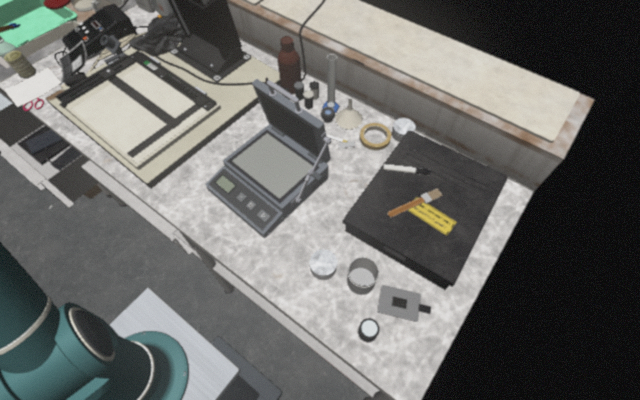

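View pics/side0.png

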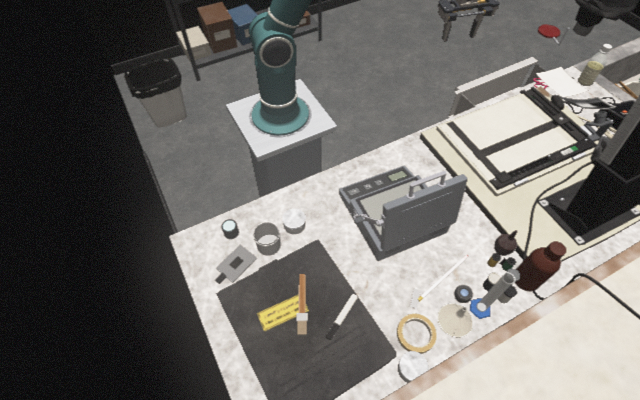

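The scene view shows the unit at about (270,160), the panel's front corners at (209,185) and (265,232), and the lid propped up with the stay at (318,160). The side view shows the lid's back and the bar at (427,185). The bystanders are well to the right. Next I'll get a rough pose from depth.

```bash
cat > h.py <<'E'
import numpy as np,cv2
from scipy.spatial.transform import Rotation as R
np.set_printoptions(precision=4,suppress=True)
def cam(arm,n,s=None):
    i=arm.camera_info(n); K=i["intrinsics"]
    if n!="wrist": return K,R.from_rotvec(i["attitude"]).as_matrix(),i["position"]
    H=i["hand_eye"]; Rt=R.from_rotvec(s["eef_rot"]).as_matrix()
    return K,Rt@H[:3,:3],Rt@H[:3,3]+s["position"]
def cloud(d,C):
    K,Rm,t=C; v,u=np.mgrid[:d.shape[0],:d.shape[1]]
    P=np.stack([(u-K[0,2])/K[0,0]*d,(v-K[1,2])/K[1,1]*d,d],-1)
    return P@Rm.T+t
def ray_plane(uv,C,p0,n):
    K,Rm,t=C; uv=np.atleast_2d(uv).astype(float)
    r=np.c_[(uv-K[:2,2])/[K[0,0],K[1,1]],np.ones(len(uv))]@Rm.T
    return t+r*(((p0-t)@n)/(r@n))[:,None]
def proj(P,C):
    K,Rm,t=C; q=(np.atleast_2d(P)-t)@Rm@K.T; return q[:,:2]/q[:,2:]
E
python3 - <<'E'
from station import arm
from h import *
for n,px in(("scene",[(209,185),(265,232),(327,180),(258,82),(328,125),(299,88),(316,92),(320,160),(270,165),(239,200),(257,213),(225,185),(262,214),(339,275)]),("side",[(387,215),(464,180),(427,184),(390,250),(462,215)])):
    f=np.load(f"pics/{n}0.npz"); W=cloud(f["d"],cam(arm,n)); np.save(f"pics/{n}W.npy",W)
    for u,v in px: print(n,u,v,W[v,u])
p=np.load("pics/scene0.npz")["p"]
cv2.imwrite("pics/c1.png",cv2.resize(p[70:240,190:350],None,fx=4,fy=3.5,interpolation=cv2.INTER_CUBIC))
E
```

```text
scene 209 185 [0.4495 0.2299 0.0398]
scene 265 232 [0.4339 0.0047 0.0382]
scene 327 180 [ 0.6865 -0.0117 -0.0001]
scene 258 82 [0.6793 0.2059 0.2612]
scene 328 125 [0.8639 0.1159 0.0018]
scene 299 88 [0.8993 0.2635 0.0538]
scene 316 92 [0.9348 0.2195 0.0348]
scene 320 160 [0.6802 0.0089 0.0881]
scene 270 165 [0.5874 0.1148 0.0791]
scene 239 200 [0.4617 0.1228 0.0474]
scene 257 213 [0.4611 0.0559 0.0469]
scene 225 185 [0.4742 0.1888 0.047 ]
scene 262 214 [0.4654 0.041  0.0512]
scene 339 275 [ 0.4671 -0.2132 -0.0011]
side 387 215 [ 0.6736 -0.0059  0.2367]
side 464 180 [0.6876 0.2135 0.2573]
side 427 184 [ 0.5234  0.29   -0.0004]
side 390 250 [0.6937 0.0191 0.0645]
side 462 215 [ 0.6732  0.3142 -0.0016]
```

View pics/c1.png

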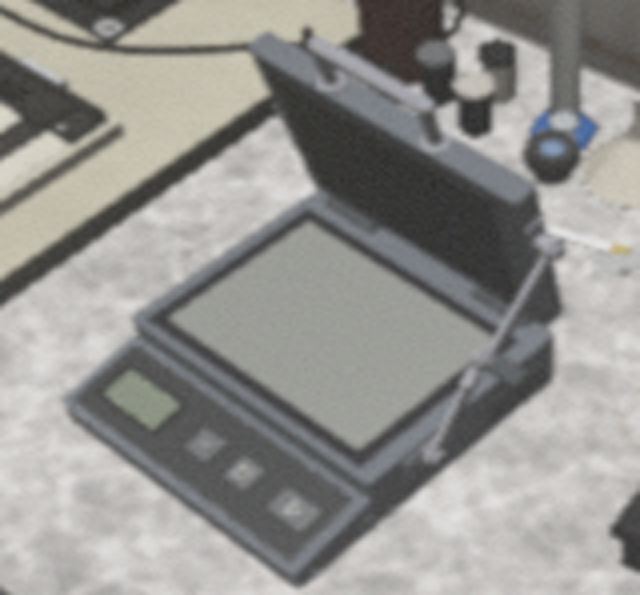

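Rough pose from the depth: origin near (0.607, 0.106) and yaw about -0.07. The view shows the display and three keys, with the start key at about (264,216) in the full image. The stay's stud is at about (307,178) and the bar runs from (268,82) to (298,101). Next I'll bring the wrist camera over for two closer views.

```bash
cat >> h.py <<'E'
def frame(x,z):
    z=np.array(z,float)/np.linalg.norm(z); x=np.array(x,float); x-=z*(x@z); x/=np.linalg.norm(x)
    return R.from_matrix(np.c_[x,np.cross(z,x),z]).as_rotvec()
def U(o,yaw):  # unit->world
    c,s=np.cos(yaw),np.sin(yaw); M=np.array([[c,-s,0],[s,c,0],[0,0,1]]); O=np.array([o[0],o[1],0])
    return (lambda p:np.asarray(p)@M.T+O),(lambda v:np.asarray(v)@M.T),(lambda p:(np.asarray(p)-O)@M)
E
python3 - <<'E'
from station import arm
from h import *
w,v,_=U((0.607,0.106),-.069)
s=arm.sense(); 
arm.move_ptp(s["position"]+[0,0,.13],s["eef_rot"])
t=np.radians(30)
for k,p in enumerate([(-.22,-.06,.43),(-.17,-.20,.40)]):
    o=frame(v([-np.cos(t),0,-np.sin(t)]),v([np.sin(t),0,-np.cos(t)]))
    if arm.ik(w(p),o) is None: print("noik",p); continue
    arm.move_ptp(w(p),o); arm.pause(.3); s=arm.sense(); im,d=arm.capture("wrist")
    cv2.imwrite(f"pics/w{k}.png",im); np.savez(f"pics/w{k}.npz",p=im,d=d,pos=s["position"],rot=s["eef_rot"])
    print(s["clock"],s["position"],s["joint_positions"])
a=[cv2.imread(f"pics/w{k}.png")[::-1,::-1] for k in(0,1)]
cv2.imwrite("pics/wa.png",a[0]);cv2.imwrite("pics/wb.png",a[1])
E
```

```text
noik (-0.22, -0.06, 0.43)
3.7 [ 0.4237 -0.0816  0.4   ] [-0.3642 -0.2854  0.4056  2.2641  0.202   0.6235  1.4257][ WARN:0@2.023] global loadsave.cpp:275 findDecoder imread_('pics/w0.png'): can't open/read file: check file path/integrity
Traceback (most recent call last):
TypeError: 'NoneType' object is not subscriptable
```

Run:
```python
from station import arm
from h import *
w,v,_=U((0.607,0.106),-.069)
for t,p in [(25,(-.17,-.02,.40)),(20,(-.15,-.02,.40)),(15,(-.14,-.02,.40)),(10,(-.12,-.02,.40))]:
    t=np.radians(t)
    o=frame(v([-np.cos(t),0,-np.sin(t)]),v([np.sin(t),0,-np.cos(t)]))
    if arm.ik(w(p),o) is None: print("noik",p); continue
    arm.move_ptp(w(p),o); arm.pause(.3); s=arm.sense(); im,d=arm.capture("wrist")
    cv2.imwrite(f"pics/w0.png",im); np.savez(f"pics/w0.npz",p=im,d=d,pos=s["position"],rot=s["eef_rot"])
    print(s["clock"],s["position"],s["joint_positions"]);break
a=[cv2.imread(f"pics/w{k}.png")[::-1,::-1] for k in(0,1)]
cv2.imwrite("pics/wa.png",a[0]);cv2.imwrite("pics/wb.png",a[1])
```

```text
4.8 [0.4361 0.0968 0.4002] [-0.3591 -0.1504 -0.0341  2.1619  0.2726  0.7535  0.9422]
```

View pics/wa.png

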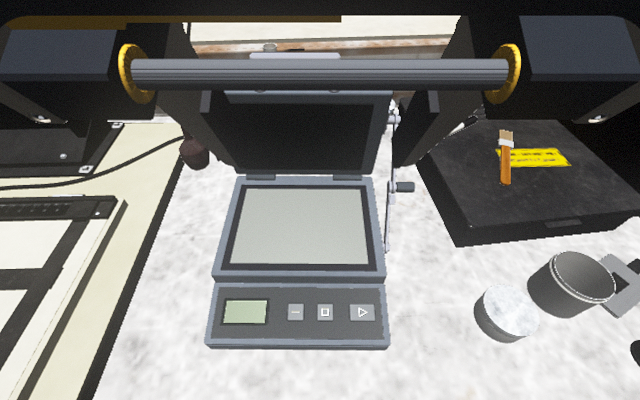

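View pics/wb.png

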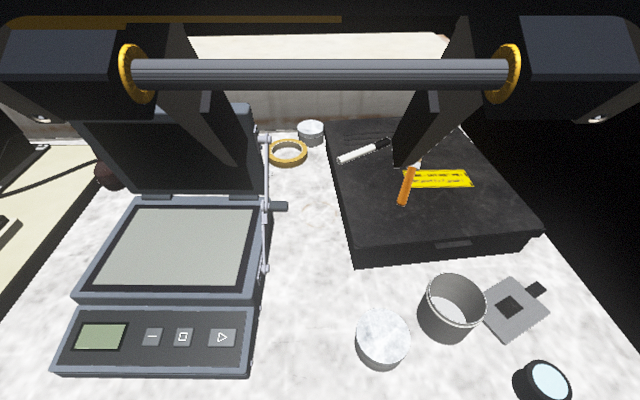

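In the flipped pictures the keys are at about (295/325/362, 312) in A and (152/183/222, 337) in B. The stud is at (403,187) in A and (278,206) in B, and the glass pane and case edges are clear. Next I'll refine with masks and triangulate.

```bash
cat > m.py <<'E'
from station import arm
from h import *
keys={0:[(295,312),(325,312),(362,312)],1:[(152,337),(182,337),(222,337)]}
glass={0:(300,225),1:(180,250)}; stud={0:(403,187),1:(278,206)}
C=[];F=[];Ws=[]
for k in(0,1):
    f=np.load(f"pics/w{k}.npz"); c=cam(arm,"wrist",dict(position=f["pos"],eef_rot=f["rot"])); C.append(c)
    im=np.ascontiguousarray(f["p"][::-1,::-1]); g=cv2.cvtColor(im,cv2.COLOR_BGR2GRAY).astype(np.float32); pts=[]
    Ws.append(cloud(f["d"],c)[::-1,::-1])
    for u,v in keys[k]:
        b=25; sub=g[v-14:v+14,u-b:u+b]
        m=((sub>105)).astype(np.uint8)
        m=cv2.morphologyEx(m,cv2.MORPH_CLOSE,np.ones((5,5),np.uint8))
        n,l,st,ce=cv2.connectedComponentsWithStats(m); i=l[14,b]
        cn=cv2.findContours((l==i).astype(np.uint8),0,2)[0][0]; r=cv2.boundingRect(cn)
        pts.append(ce[i]+[u-b,v-14]); print(k,"key",pts[-1],r,np.median(sub))
    u,v=glass[k]; hsv=cv2.blur(g,(3,3)); m=np.zeros((402,642),np.uint8)
    cv2.floodFill(hsv.astype(np.uint8),m,(u,v),255,6,6,cv2.FLOODFILL_MASK_ONLY|(255<<8)|4)
    cn=max(cv2.findContours(m[1:-1,1:-1],0,2)[0],key=cv2.contourArea)
    q=cv2.approxPolyDP(cv2.convexHull(cn),8,True)[:,0].astype(float); q=q[np.lexsort((q[:,0],np.round(q[:,1]/30)))]
    print(k,"glass",q.tolist())
    pts+=list(q[:4])+[np.array(stud[k],float)]
    F.append(np.array([639,399])-np.array(pts))
def tri(a,b):
    Ps=[c[0]@np.c_[c[1].T,-c[1].T@c[2]] for c in C]
    X=cv2.triangulatePoints(Ps[0],Ps[1],a.T.astype(float),b.T.astype(float)); return (X[:3]/X[3]).T
X=tri(F[0],F[1]); lab=["mode","stop","start","g0","g1","g2","g3","stud"]
for i,(l,x) in enumerate(zip(lab,X)):
    e=[np.linalg.norm(proj(x,c)[0]-f[i]) for c,f in zip(C,F)]
    d=[W[int(399-f[i][1]),int(639-f[i][0])] for W,f in zip(Ws,F)]
    print(l,x,"reproj",np.round(e,2),"depth",*d)
E
python3 m.py
```

```text
0 key [298.1487 315.1007] (0, 0, 50, 28) 103.0
0 key [326.1854 313.0017] (0, 0, 50, 28) 106.0
0 key [361.5 311.5] (0, 0, 50, 28) 114.0
0 glass [[247.0, 190.0], [358.0, 190.0], [232.0, 262.0], [366.0, 262.0]]
1 key [151.7932 336.5254] (15, 5, 21, 18) 89.0
1 key [182.7336 336.4178] (16, 4, 20, 19) 97.0
1 key [227.7948 336.7162] (5, 0, 45, 28) 110.0
1 glass [[140.0, 210.0], [250.0, 210.0], [94.0, 283.0], [233.0, 283.0]]
mode [0.4655 0.1227 0.0585] reproj [1.69 1.7 ] depth [0.4663 0.1235 0.0504] [0.4704 0.1273 0.0532]
stop [0.4654 0.0863 0.0554] reproj [0.71 0.71] depth [0.466  0.0865 0.0511] [0.4681 0.0889 0.0521]
start [0.4705 0.0365 0.0335] reproj [0.02 0.03] depth [0.4645 0.0403 0.0532] [0.4646 0.0328 0.0512]
g0 [0.6714 0.2036 0.0755] reproj [0.03 0.03] depth [0.6667 0.2023 0.0807] [0.6666 0.1999 0.0802]
g1 [0.6517 0.0174 0.0827] reproj [0.02 0.02] depth [0.6541 0.0168 0.0799] [0.6533 0.0179 0.0811]
g2 [0.5331 0.2105 0.0819] reproj [0.06 0.06] depth [0.533  0.2105 0.0819] [0.5339 0.2115 0.0807]
g3 [0.5207 0.0271 0.0811] reproj [0.21 0.22] depth [0.5206 0.027  0.0806] [0.521  0.0271 0.081 ]
stud [ 0.6061 -0.035   0.1356] reproj [0.1 0.1] depth [ 0.5995 -0.0317  0.1428] [ 0.5978 -0.0361  0.1444]
```

```bash
sed -i 's/sub>105/sub>np.median(sub[:,[0,1,2]])*0+130/; s/W\[int(399-f\[i\]\[1\]),int(639-f\[i\]\[0\])\]/W[int(399-f[i][1]),int(639-f[i][0])]/' m.py
cat >> m.py <<'E'
w,v,inv=U((.607,.106),-.068)
for k in(0,1):
    Q=inv(Ws[k].reshape(-1,3)); roi=(abs(Q[:,0])<.25)&(abs(Q[:,1])<.25)&(Q[:,2]<.30); Q=Q[roi]
    pc=lambda a:np.percentile(a,[.5,2,98,99.5])
    top=Q[(abs(Q[:,2]-.079)<.005)&(Q[:,0]>-.11)&(Q[:,0]<.06)]; print(k,"case x",pc(top[:,0]),"y",pc(top[:,1]),"z",np.median(top[:,2]))
    pan=Q[(Q[:,2]>.03)&(Q[:,2]<.06)&(Q[:,0]<-.10)&(abs(Q[:,1])<.14)]; print("panel x",pc(pan[:,0]),"y",pc(pan[:,1]))
    A=np.c_[pan[:,:2],np.ones(len(pan))]; c=np.linalg.lstsq(A,pan[:,2],rcond=None)[0]; print("panel slope deg",np.degrees(np.arctan(c[0])),"z at -127",c@[-.127,0,1])
    lid=Q[(Q[:,2]>.12)&(Q[:,2]<.25)&(abs(Q[:,1])<.10)&(Q[:,0]>.0)&(Q[:,0]<.12)]
    A=np.c_[lid[:,2],np.ones(len(lid))]; c=np.linalg.lstsq(A,lid[:,0],rcond=None)[0]; print("lid face x at z=80:",c@[.08,1],"angle",np.pi/2+np.arctan(c[0]),len(lid))
    bar=Q[(Q[:,2]>.25)&(abs(Q[:,1])<.06)&(Q[:,0]>-.02)&(Q[:,0]<.12)]; print("hi pts",len(bar),bar.mean(0) if len(bar) else "")
    sd=Q[(Q[:,1]<-.138)&(Q[:,1]>-.175)&(Q[:,2]>.11)&(Q[:,2]<.165)&(abs(Q[:,0]-.01)<.04)]; print("stud",len(sd),np.median(sd,0),sd.min(0),sd.max(0))
S=np.load("pics/sideW.npy").reshape(-1,3); T=np.load("pics/sceneW.npy").reshape(-1,3)
for n,P in(("scene",T),("side",S)):
    Q=inv(P); b=Q[(Q[:,2]>.27)&(Q[:,2]<.33)&(abs(Q[:,1])<.07)&(abs(Q[:,0]-.05)<.06)]; print(n,"bar",len(b),np.median(b,0),b.min(0),b.max(0))
E
python3 m.py
```

```text
0 key [295.2245 311.4082] (18, 6, 16, 16) 103.0
0 key [324.7108 311.6265] (17, 6, 16, 16) 106.0
0 key [361.8878 312.0621] (13, 6, 25, 17) 114.0
0 glass [[247.0, 190.0], [358.0, 190.0], [232.0, 262.0], [366.0, 262.0]]
1 key [152.0703 336.0586] (16, 5, 19, 17) 89.0
1 key [182.8628 336.4765] (17, 5, 19, 18) 97.0
1 key [221.7292 337.0347] (11, 6, 28, 17) 110.0
1 glass [[140.0, 210.0], [250.0, 210.0], [94.0, 283.0], [233.0, 283.0]]
mode [0.471  0.127  0.0511] reproj [0.05 0.05] depth [0.471  0.1272 0.0524] [ 0.3161 -0.0731  0.4342]
stop [0.4678 0.0881 0.0513] reproj [0.01 0.01] depth [0.4683 0.089  0.0523] [0.4681 0.0889 0.0521]
start [0.4637 0.0391 0.0515] reproj [0.01 0.01] depth [0.4635 0.0404 0.0526] [0.4637 0.0399 0.0517]
g0 [0.6714 0.2036 0.0755] reproj [0.03 0.03] depth [0.6667 0.2023 0.0807] [0.6666 0.1999 0.0802]
g1 [0.6517 0.0174 0.0827] reproj [0.02 0.02] depth [0.6541 0.0168 0.0799] [0.6533 0.0179 0.0811]
g2 [0.5331 0.2105 0.0819] reproj [0.06 0.06] depth [0.533  0.2105 0.0819] [0.5339 0.2115 0.0807]
g3 [0.5207 0.0271 0.0811] reproj [0.21 0.22] depth [0.5206 0.027  0.0806] [0.
[... 474 characters left out ...]
55]
stud 126 [ 0.0012 -0.146   0.1437] [-0.003  -0.1547  0.1347] [ 0.01   -0.138   0.1471]
1 case x [-0.0997 -0.0984  0.0549  0.0585] y [-0.2443 -0.1096  0.1192  0.1235] z 0.08014886003194954
panel x [-0.175  -0.1741 -0.1016 -0.1004] y [-0.1119 -0.1101  0.1216  0.1254]
panel slope deg 12.96719553074842 z at -127 0.05128338623356393
lid face x at z=80: 0.08022928219711623 angle 1.402703729939841 7009
hi pts 118 [ 0.0535 -0.002   0.2556]
stud 143 [ 0.0014 -0.1471  0.1434] [-0.0024 -0.1554  0.1348] [ 0.0102 -0.1381  0.1472]
scene bar 230 [ 0.0528 -0.0017  0.2998] [ 0.0472 -0.0463  0.2708] [0.0621 0.0532 0.3044]
side bar 250 [0.058  0.0031 0.3012] [ 0.0478 -0.0437  0.2704] [0.0662 0.0572 0.3071]
```

The measurements agree. Key spacing comes out at 39.0 and 49.2, panel slope at 12–13°, the lid at 1.40 rad and the stud and bar heights within 2 mm. That puts the unit origin at about (0.598, 0.1126) with yaw -0.068. Next I'll check reachability for each phase.

```bash
cat >> h.py <<'E'
w,v,inv=U((.598,.1126),-.068)
D=np.array([.78,0,-.62])/np.hypot(.78,.62)
STUD=np.array([.0175,-.152,.1363])
def bar(th): return np.array([.09-.218*np.cos(th)+.012*np.sin(th),0,.08+.218*np.sin(th)+.012*np.cos(th)])
def down(xs,t=0): # tool z tilted t about unit y (toward +x), tool x along +-unit y
    return frame(v([0,xs,0]),v([np.sin(t),0,-np.cos(t)]))
E
python3 - <<'E'
from station import arm
from h import *
pr=lambda n,q:print(n,None if q is None else q)
print("start key unit",inv(np.array([.4637,.0391,.0515])))
for a in(51.5,40,30,20):
  t=np.radians(a); z=np.array([np.sin(t),0,-np.cos(t)])
  for n,x in(("y|y up",[np.cos(t),0,np.sin(t)]),("y|y dn",[-np.cos(t),0,-np.sin(t)]),("x +y",[0,1,0]),("x -y",[0,-1,0])):
    o=frame(v(x),v(z)); ok=[arm.ik(w(STUD-D*k-.088*z),o) for k in(.09,.033,-.02)]
    print(a,n,[q is not None for q in ok],ok[1])
for xs in(1,-1):
  for t in(0,.3,.5):
    print("bar",xs,t,[arm.ik(w(bar(th)-.069*np.array([np.sin(t),0,-np.cos(t)])),down(xs,t)) is not None for th in(1.396,1.2,1,.8,.6,.4,.2,0)])
E
```

```text
start key unit [-0.129  -0.0825  0.0515]
51.5 y|y up [False, False, True] None
51.5 y|y dn [False, False, True] None
51.5 x +y [False, False, True] None
51.5 x -y [False, False, True] None
40 y|y up [True, True, True] [ 0.751   0.3736 -0.8672  2.316   2.0167  0.3445  2.7451]
40 y|y dn [True, True, True] [ 1.0607  0.6593 -1.308   2.3039  1.883   0.6572 -0.104 ]
40 x +y [True, True, True] [ 0.4445  0.2834 -0.5156  2.3315  2.2286  0.2333 -2.2456]
40 x -y [True, True, True] [ 1.0607  0.6593 -1.308   2.3039  1.883   0.6572  1.4668]
30 y|y up [True, True, True] [-0.9475  0.3977  1.125   2.2847 -1.2515  0.3648 -0.4597]
30 y|y dn [True, True, True] [-0.0595  0.2322  0.0499  2.2396  0.1978  0.1509  1.301 ]
30 x +y [True, True, True] [-0.0784  0.2317  0.0709  2.2408  0.1654  0.1496 -0.2387]
30 x -y [True, True, True] [-0.0562  0.2323  0.0462  2.2394  0.2034  0.1511  2.8664]
20 y|y up [True, True, True] [-0.0637  0.2693  0.0666  2.1092  0.0158  0.4155 -1.6547]
20 y|y dn [True, True, True] [-0.1557  0.2684  0.1727  2.1149 -0.058   0.4141  1.5547]
20 x +y [True, True, True] [-0.0614  0.2694  0.0641  2.109   0.0176  0.4156 -0.0855]
20 x -y [True, True, True] [ 0.8849  0.5326 -1.0999  2.0555  0.9335  0.6584  2.2907]
bar 1 0 [True, True, True, True, True, True, True, True]
bar 1 0.3 [True, True, True, True, True, True, True, True]
bar 1 0.5 [True, True, True, True, True, True, True, True]
bar -1 0 [True, True, True, True, True, True, True, True]
bar -1 0.3 [True, True, True, True, True, True, True, True]
bar -1 0.5 [True, True, True, True, True, True, True, True]
```

Run:
```python
from station import arm
from h import *
t=np.radians(25); z=np.array([np.sin(t),0,-np.cos(t)]); o=down(1,t)
P=lambda k:w(STUD-.008*z-D*k-.088*z)
arm.command_gripper(0.0)
arm.move_ptp(P(.11),o); arm.line_to(P(.025),vel=.1)
arm.pause(.2); f0=arm.sense()["wrist_force"]
def show(n):
    s=arm.sense(); print(n,round(s["clock"],2),"pos",inv(s["position"]),"f",s["wrist_force"]-f0)
show("pre")
for k in(.01,.005,0,-.006,-.012,-.018,-.022):
    hit=arm.line_to(P(k),vel=.03,until_force=25); show((k,hit))
    if hit: break
arm.line_to(P(.06),vel=.15)
arm.line_to(P(.06)+[0,0,.12],vel=.2)
for n in("scene",):
    p,d=arm.capture(n); cv2.imwrite("pics/c2.png",cv2.resize(p[70:240,190:350],None,fx=4,fy=3.5,interpolation=cv2.INTER_CUBIC))
show("end")
```

```text
pre 8.43 pos [-0.0427 -0.152   0.2394] f [0. 0. 0.]
(0.01, False) 9.08 pos [-0.0309 -0.1521  0.2293] f [ 0.3551  0.3004 -1.3816]
(0.005, False) 9.4 pos [-0.0269 -0.152   0.2263] f [ 0.2516 -0.6696 -1.0493]
(0, False) 9.72 pos [-0.0229 -0.152   0.2232] f [ 0.2117 -0.899  -1.3695]
(-0.006, False) 10.07 pos [-0.0181 -0.152   0.2195] f [ 0.613  -0.1373 -0.4492]
(-0.012, False) 10.42 pos [-0.0136 -0.152   0.2156] f [ 0.5104  0.5845 -1.9251]
(-0.018, False) 10.77 pos [-0.0089 -0.152   0.2117] f [ 1.1311 -0.462  -0.7191]
(-0.022, False) 11.05 pos [-0.0057 -0.152   0.2094] f [ 0.5404 -0.3718 -1.9846]
end 12.55 pos [-0.0706 -0.152   0.3786] f [-0.0644 -0.9718 -1.4618]
```

View pics/c2.png

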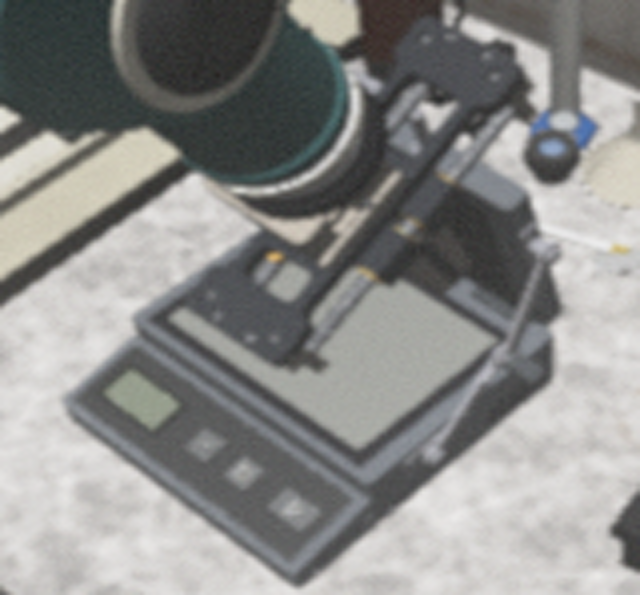

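The stay looks unchanged, with the knuckle at crop (500,355), and the gripper seems to be open. I'll check the opening.

Run:
```python
from station import arm
from h import *
t=np.radians(25); o=frame(v([-np.cos(t),0,-np.sin(t)]),v([np.sin(t),0,-np.cos(t)]))
arm.move_ptp(w([-.13,-.16,.36]),o); arm.pause(.3); s=arm.sense(); im,d=arm.capture("wrist")
C=cam(arm,"wrist",s); W=cloud(d,C); Q=inv(W.reshape(-1,3))
sd=Q[(Q[:,1]<-.138)&(Q[:,1]>-.175)&(Q[:,2]>.10)&(Q[:,2]<.17)&(abs(Q[:,0]-.02)<.06)]; print("stud",len(sd),np.median(sd,0),sd.min(0),sd.max(0))
lid=Q[(Q[:,2]>.12)&(Q[:,2]<.25)&(abs(Q[:,1])<.10)&(Q[:,0]>-.02)&(Q[:,0]<.12)]
c=np.polyfit(lid[:,2],lid[:,0],1); print("lid",np.pi/2+np.arctan(c[0]),s["clock"])
i=im[::-1,::-1]; u,v_=(np.array([639,399])-proj(w(STUD),C)[0]).astype(int); print(u,v_)
cv2.imwrite("pics/c3.png",cv2.resize(i[max(v_-80,0):v_+80,max(u-100,0):u+100],None,fx=3.5,fy=3.5,interpolation=cv2.INTER_CUBIC))
```

```text
stud 213 [ 0.0281 -0.1498  0.1284] [ 0.0242 -0.1604  0.1185] [ 0.0387 -0.138   0.1313]
lid 1.363095920590308 14.9583
313 183
```

View pics/c3.png

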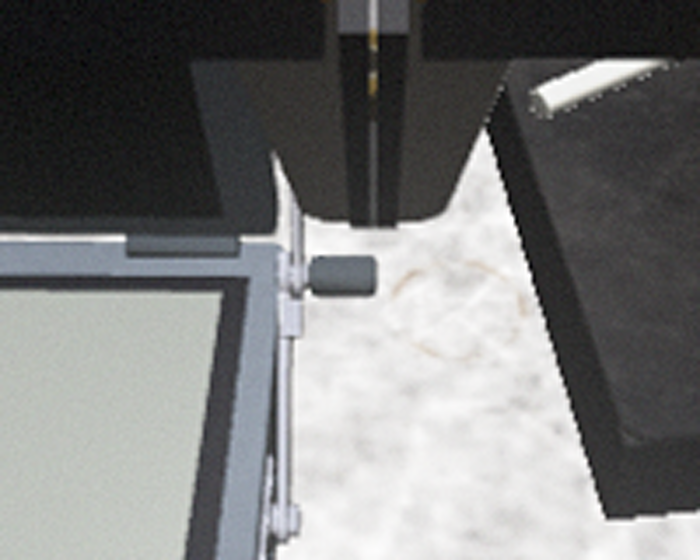

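The stud has moved 23 mm back and down (about 0.36 rad past straight) and the lid stands at 1.36 rad, so the lock is broken. Next I'll grip the bar from above and lower it along its arc.

```bash
cat > low.py <<'E'
from station import arm
from h import *
o=down(1); P=lambda th,dz=0:w(bar(th)+[0,0,.069+dz])
s=arm.sense(); arm.move_ptp(s["position"]+[0,0,.05],s["eef_rot"])
arm.move_ptp(P(1.358,.12),o)
arm.command_gripper(.05,20)
f0=arm.sense()["wrist_force"]
def show(n):
    s=arm.sense(); print(n,round(s["clock"],2),"pos",inv(s["position"]),"f",v(np.eye(3)).T@np.zeros(3)+(s["wrist_force"]-f0),"open",round(s["opening"],4),s["finger_force"])
print("down hit",arm.line_to(P(1.358),vel=.1,until_force=10)); show("at bar")
arm.command_gripper(0,20); arm.pause(.2); show("grip")
for th in np.arange(1.28,.9,-.08):
    hit=arm.line_to(P(th),vel=.06,until_force=35); show((round(th,2),hit))
    if hit: break
E
python3 low.py
```

```text
down hit False
at bar 19.08 pos [0.056  0.0001 0.3654] f [-0.5403  0.7194 -0.362 ] open 0.0504 0.0
grip 19.95 pos [ 0.056  -0.      0.3646] f [ 2.7353  2.2545 -1.9785] open 0.0111 19.996298253536224
(np.float64(1.28), False) 20.38 pos [0.0382 0.0002 0.3612] f [-1.2951  1.95   -1.2437] open 0.0111 20.004784762859344
(np.float64(1.2), False) 20.82 pos [0.0212 0.0003 0.3566] f [-4.0604  2.7929  3.2401] open 0.0112 20.003418624401093
(np.float64(1.12), False) 21.27 pos [0.0049 0.0004 0.3499] f [-3.1008  5.192  -0.3099] open 0.0115 20.006031095981598
(np.float64(1.04), False) 21.71 pos [-0.0112  0.0005  0.3422] f [-2.4661  6.6261 -2.1083] open 0.0114 19.99312788248062
(np.float64(0.96), False) 22.15 pos [-0.0262  0.0005  0.3337] f [-1.1129  6.3154 -1.7765] open 0.0114 19.984277486801147
```

```bash
cat > low2.py <<'E'
from station import arm
from h import *
P=lambda th,dz=0:w(bar(th)+[0,0,.069+dz])
def show(n):
    s=arm.sense(); print(n,round(s["clock"],2),"pos",inv(s["position"]),"f",s["wrist_force"],"open",round(s["opening"],4),round(s["finger_force"],1))
for th in np.arange(.86,.03,-.1):
    hit=arm.line_to(P(th),vel=.07,until_force=30); show((round(th,2),hit))
    if hit: raise SystemExit
hit=arm.line_to(P(0.0,-.008),vel=.03,until_force=12); show(("end",hit))
p,d=arm.capture("scene"); cv2.imwrite("pics/c4.png",cv2.resize(p[70:240,190:350],None,fx=4,fy=3.5,interpolation=cv2.INTER_CUBIC))
E
python3 low2.py
```

```text
(np.float64(0.86), False) 22.61 pos [-0.0443  0.0005  0.3209] f [-1.1471  6.0906 -3.3111] open 0.0113 20.0
(np.float64(0.76), False) 23.07 pos [-0.0608  0.0005  0.3067] f [ 0.1354  6.4647 -4.7203] open 0.0115 20.0
(np.float64(0.66), False) 23.52 pos [-0.0759  0.0004  0.2908] f [ 1.5173  6.8453 -5.3519] open 0.0112 20.0
(np.float64(0.56), False) 23.98 pos [-0.089   0.0004  0.2738] f [ 2.1423  6.6762 -6.1929] open 0.0112 20.0
(np.float64(0.46), False) 24.44 pos [-0.1004  0.0003  0.2556] f [ 2.6029  6.9708 -6.4101] open 0.011 20.0
(np.float64(0.36), False) 24.9 pos [-0.11    0.0003  0.2362] f [ 2.3819  5.425  -5.618 ] open 0.0113 20.0
(np.float64(0.26), False) 25.36 pos [-0.1176  0.0002  0.2159] f [ 3.4137  5.4345 -5.4043] open 0.0112 20.0
(np.float64(0.16), False) 25.82 pos [-0.1232  0.0001  0.1946] f [ 2.2828  5.9248 -4.656 ] open 0.011 20.0
(np.float64(0.06), False) 26.27 pos [-0.1267  0.      0.1729] f [ 4.3418  5.7683 -4.004 ] open 0.0113 20.0
('end', True) 26.74 pos [-0.1274  0.      0.162 ] f [-0.2116 -0.3261  2.2183] open 0.0111 20.0
```

View pics/c4.png

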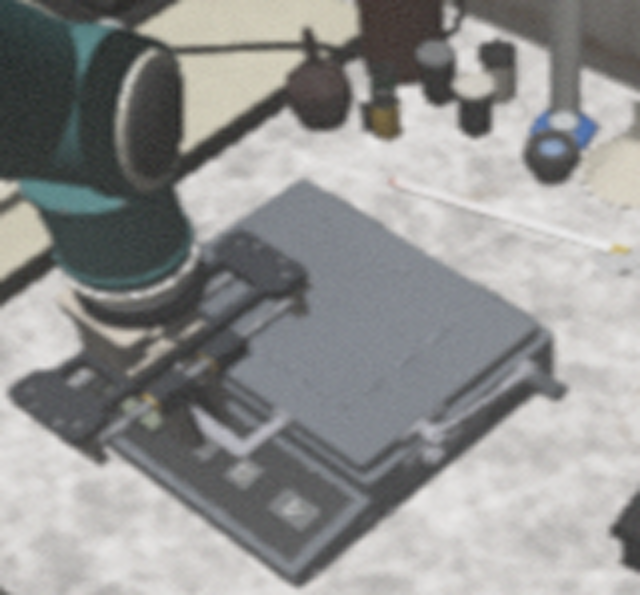

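The lid lies flat and shut, and the stay is folded with the stud at crop (545,385). Next I'll release the bar, lift away and press the start key along its normal.

```bash
cat > press.py <<'E'
from station import arm
from h import *
def show(n):
    s=arm.sense(); print(n,round(s["clock"],2),"pos",inv(s["position"]),"f",s["wrist_force"],"open",round(s["opening"],4)); return s
arm.pause(.4); arm.command_gripper(.028); s=show("released")
arm.line_to(s["position"]+[0,0,.10],vel=.1)
arm.command_gripper(0,20)
t=np.radians(12); z=np.array([np.sin(t),0,-np.cos(t)]); K=np.array([-.129,-.0825,.0505])
P=lambda k:w(K-z*(.088+k)); o=down(1,t)
arm.move_ptp(P(.06),o); arm.line_to(P(.012),vel=.08); arm.pause(.3)
f0=show("pre")["wrist_force"]
hit=arm.line_to(P(-.006),vel=.008,until_force=6)
for i in range(3): s=show(("press",hit)); print("normal force",-(s["wrist_force"]-f0)@v(z)); arm.pause(.1)
print("depth below nominal top",(inv(s["position"])-K)@z+.088)
E
python3 press.py
```

```text
released 27.63 pos [-0.1271  0.0023  0.1629] f [-0.1063  0.083  -0.0357] open 0.0283
pre 30.9 pos [-0.1496 -0.0825  0.1487] f [ 0.5354 -0.1017  0.0182] open 0.0006
('press', True) 32.4 pos [-0.1471 -0.0825  0.1358] f [-1.609   0.035   6.7807] open 0.0005
normal force 7.061428453515666
('press', True) 32.5 pos [-0.1471 -0.0825  0.1358] f [-2.1758 -0.2768  6.0367] open 0.0004
normal force 6.446941317991011
('press', True) 32.6 pos [-0.1471 -0.0825  0.1358] f [-1.5319 -0.6627  6.5136] open 0.0003
normal force 6.774319030160685
depth below nominal top 0.0007995791567228239
```

The press holds a steady 6.5 N at the expected height. Next I'll let go, retreat and check the lid and bystanders.

Run:
```python
from station import arm
from h import *
s=arm.sense(); t=np.radians(12)
arm.line_to(s["position"]+v([-np.sin(t)*.06,0,np.cos(t)*.06]),vel=.05)
s=arm.sense(); arm.line_to(s["position"]+v([-.02,0,.22]),vel=.2); arm.pause(.5)
s=arm.sense(); print(s["clock"],s["wrist_force"])
p,d=arm.capture("side"); Q=inv(cloud(d,cam(arm,"side")).reshape(-1,3))
L=Q[(abs(Q[:,1])<.09)&(Q[:,0]>-.06)&(Q[:,0]<.07)&(Q[:,2]<.2)&(Q[:,2]>.06)]; print("lid z",np.median(L[:,2]),"slope",np.polyfit(L[:,0],L[:,2],1)[0])
q=np.load("pics/side0.npz")["p"]; df=cv2.absdiff(p,q).max(2)[205:290,210:310]; print("bystander change",df.mean(),(df>60).sum())
cv2.imwrite("pics/e.png",p)
```

```text
35.8083 [0.3332 0.4446 0.5652]
lid z 0.1057899620517922 slope -0.005121746191159499
bystander change 2.458470588235294 0
```

View pics/e.png

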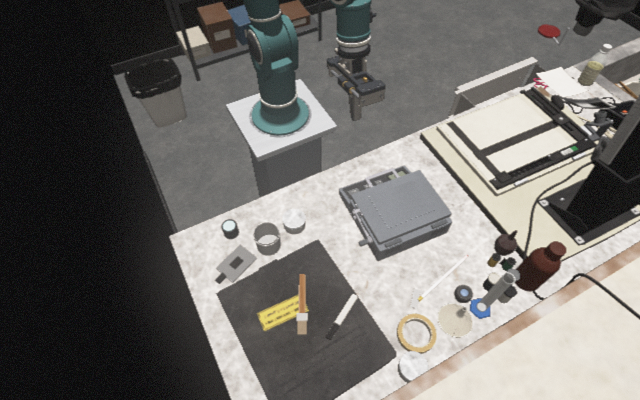

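The lid is shut flat at (400,205), with a slope of 0.005. The bystanders haven't moved and the arm is clear.

```bash
python3 -c "
from station import arm
print(arm.job_done())"
```

```text
the job is handed in; nothing more can be done
None
```

I broke the stay's lock, lowered the lid gently until it was fully shut, pressed the start key at about 6.5 N and released it, and handed the job in with the arm clear and the bystanders unmoved; no verdict came back.

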